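Load a silicone cartridge into the bench dispenser and latch its gate

ROBOT

A 7-joint arm with a two-finger parallel gripper is mounted at the origin on a cart in front of the work surface, level with it; the furniture and walls round the work are solid. World frame = base frame: x ahead of the robot, y to its left, z up, the work surface at z = 0. Lengths are in m, angles in rad, forces in N, time in s.
With the tool pointing down it reaches from about 0.425 to 0.925 m from the base axis. Payload 6.8 kg.
Tool frame: the origin (TCP) lies on the centre line of the jaws, within the pads' length; the fingertips stand 25 mm ahead of it and the grasp point (between the pads) lies 6 mm ahead of it (manip.nose_length is the distance from the TCP to the fingertips, in m); z points along the fingers, y is the line along which they close (so a half turn about z gives the same grasp; the last joint's range is limited). The gripper opens to 85 mm and grips with 20 to 120 N. Pads are 22 mm wide; open, the fingers measure 114 mm over their backs; the gripper's body (76 mm by 85 mm) begins 54 mm behind the grasp point. The pads swing forward as they close: fully open they stand 13 mm farther back than shut.
Start: joints at [-1.264, 0.477, 0.022, 1.555, -0.011, 1.109, -0.083], TCP at [0.272, 0.618, 0.256] pointing down, gripper open.
Joint ranges: [-2.96, 2.96], [-0.34, 2.1], [-1.41, 1.46], [0.24, 2.44], [-1.37, 4.51], [0.17, 1.92], [-2.96, 2.96]. Speed limits (rad/s): [2.39, 2.39, 3.14, 3.14, 3.14, 3.14, 3.14].

INTERFACE

Orientations are given as a 3x3 rotation matrix whose columns are the frame's x, y, z axes.
In Python, from bench import monitor, viewer, order, manip gives the robot as it stands.
- The arm moves only by the shell command python3 -m jog 'ROWS' [OPENING] [FORCE]. ROWS is JSON, one flat list of numbers, 4 for each row, row after row: the shift along the tool's x, y, z in m, then the turn about the tool's z in rad. A call has 1 to 12 rows; each row shifts and turns the commanded pose from where the row before left it, along the tool's axes as they then stand; what a row does not reach is not made up. A row lasts 1/8 s, in which the tool goes at most 62.5 mm and 10.7 degrees, less where a joint would pass 70% of its speed; a pose out of reach is approached as far as the arm can. A call with a gripper value outside its range is refused whole. OPENING is the finger opening in m, from 0 to 0.0854, set as the call begins (- or left out, the last holds). The fingers move at their own pace and stop on an object; FORCE is the grip in N (left out, the last holds). Time passes only in rows, so rows that do not move let the fingers close. It gives the time, the measured TCP pose, the force, the opening and the grip force at its end, in the units of the state.
- monitor.get_state(): the state, without advancing time (a new reading comes with each control period).
- viewer.capture(name): name is "side" or "top" or "wrist"; returns a dict with "image" (420x560x3 uint8, red, green, blue), "fx", "fy", "cx", "cy" (pixels), "k1" (the pictures are not rectified: a ray, as slopes to the right and down, at radius r is drawn at 1 + k1 r^2 times it, then the intrinsics apply), "camera_from_world" (4x4, takes a point from world to camera coordinates). Camera axes: x right, y up, looking along -z (the intrinsics and any distortion apply to the point x, -y, -z); pixel columns grow to the right and rows downward; lengths in m; the calibration is good to about 2 mm. A picture is of the moment at which its call begins. There is no depth.
- order.finish_job(): hands the job in; it is judged then, once.
The state is a dict: "t": time; "joints": joint angles; "qd": joint speeds; "effort": joint torques, N m; "tool_pos": TCP position; "tool_rot": TCP orientation; "contact_force": force on the tool from outside, world axes, zero at the start; "ft_torque": the same for the moment, N m; "grip_width": finger opening in m; "grip_force": force on a finger pad.
Only numpy, scipy, OpenCV 4.12 (cv2) and the standard library are available. Lean on these libraries where they do the work, as an engineer would, in place of code of your own. Each camera call takes 0.05 s, during which the arm holds its last target. There are 200 camera calls.

TASK

The bench dispenser is to be made ready for duplicating a cast: take the silicone cartridge with the green barrel, lay it in the dispenser's cradle with its outlet towards the socket, let go of it, then swing the hinged gate up behind it until it has pushed the cartridge home and clicks into its catch, so that it stays shut by itself. Feel for the click and stop there: never lean on the cartridge or the gate with much more force than it takes. Leave the orange cartridge, the two casts and the tool cup where they are.

Things in the scene. Friction and masses are not known exactly. Their poses are not given: they have to be found in the camera images.
- green_mid (a point): Middle of the GREEN cartridge, on its axis, half-way up (12 mm). Two barrels side by side, white and green, 116 mm long, 47 mm wide, 23 mm high; flat-sided green grip band (46 long, 47 wide, 15 high) round the middle; white flange 4 x 66 x 23 mm at the rear end, its rear face at x = -62 mm; white spout, 14 mm thick, at the front. +x towards the spout. 100 to 170 g; grip across the band from above.
- green_tip (a point): Tip of the green cartridge's spout, 82 mm ahead (+x) of its middle.
- orange_mid (a point): Middle of the ORANGE cartridge, same shape with an orange barrel and band; not wanted now. The two may have changed places.
- dispenser: White bench dispenser, fixed, 205 x 100 mm; origin under it, +x towards the socket. Base top z = 14 mm. Cradle: two grey saddles at x = -50..-36 and 34..46 mm, open between for the fingers; floors at z = 38.5, side walls to z = 52, 49.6 mm apart. Outlet block face at x = 72, top z = 74. Catch on the -y side: x = -100..-25, y = -61..-40, up to z = 85 mm.
- cradle (a point): Where the cartridge's middle belongs when it is laid in (dispenser x = -14, z = 50 mm, same axes): its spout tip is then 4 mm short of the outlet block and its flange hangs behind the rear saddle. 5 mm farther back or 2 mm farther ahead also works. The gate then drives it 9 to 20 mm ahead, into the socket, against a sprung seal.
- socket (a point): Centre of the mouth of the outlet socket, a 17 mm hole in the outlet block's face, on the cradle axis; +x goes in. The spout ends 5 to 16 mm deep.
- gate_handle (a point): Centre of the gate's handle: a black cross bar 12 mm thick, 76 mm long along the dispenser's y, 110 mm from the hinge line (which lies at dispenser x = -68, z = 16 mm, along y). Two thin rods 52 mm apart carry it; below its middle the gate is open for 40 mm. Push it from behind, towards the socket.
- gate (a joint): Gate angle: 0 upright, positive leaning back from the cradle; handle at dispenser x = -68 - 110 sin, z = 16 + 110 cos (mm). Stays where left (1 N drag). Meets the cartridge at 0.4 to 0.6 rad.
- catch_ref (a point): Fixed point by the catch, on the dispenser at x = -68, y = -57, z = 71 mm. The red sprung catch is adjustable, its setting unknown: it latches the gate anywhere from -0.18 to 0.15 rad. A level push at the handle rises to 4-10 N, eases at the click, then climbs steeply at a rubber stop 4 mm on; 15 N does no harm, 24 N is too much. Let go unlatched, the gate springs back to 0.2 rad or more.
- cast_blue: Dental cast on a blue base, 56 x 66 x 42 mm, origin under it; bystander.
- cast_white: Dental cast on a white base, 57 x 67 x 40 mm, origin under it; bystander.
- tool_cup: Yellow cup with tools, 55 x 64 x 107 mm, origin under it; bystander.

How it is judged:
By the outcome, as a careful person would: the job done as asked, in the order asked, and still so for the second after the job is handed in, with the robot touching nothing.
It also fails if it takes over 64 s, if anything falls off the work surface, if the arm or the gripper's body presses on something with over 40 N, if the wrist force passes 120 N, or if a joint passes its speed limit or range.

## Working session

There is one attempt and no reset: what is moved stays moved. The work goes in short steps, Python scripts to look and compute and a shell command to move; the robot and the scene stay as the last step left them, time stands still between calls to the robot, and variables do not carry over. Pictures are saved under pics/ and viewed, at most 10 in all, crops included, and the job is handed in when it is done.

```bash
mkdir -p pics
cat > h.py <<'E'
import numpy as np, cv2, pickle
from bench import monitor, viewer, order, manip
def cap(name,fn):
    d=viewer.capture(name); pickle.dump(d,open(f'pics/{fn}.pkl','wb'))
    cv2.imwrite(f'pics/{fn}.png',np.ascontiguousarray(d['image'][...,::-1])); return d
def load(fn): return pickle.load(open(f'pics/{fn}.pkl','rb'))
def ray(d,u,v):
    K=np.array([[d['fx'],0,d['cx']],[0,d['fy'],d['cy']],[0,0,1.]])
    p=cv2.undistortPoints(np.array([[[u,v]]],float),K,np.array([d['k1'],0,0,0.]))
    # check inverse model: distorted = r(1+k1 r^2)
    x,y=p[0,0]; T=np.array(d['camera_from_world']); R=T[:3,:3]
    return -R.T@T[:3,3], R.T@np.array([x,-y,-1.])
def onz(d,u,v,z):
    o,r=ray(d,u,v); return o+r*(z-o[2])/r[2]
def tri(*obs):
    A=np.zeros((3,3));b=np.zeros(3)
    for d,u,v in obs:
        o,r=ray(d,u,v); r=r/np.linalg.norm(r); P=np.eye(3)-np.outer(r,r); A+=P;b+=P@o
    return np.linalg.solve(A,b)
def proj(d,p):
    T=np.array(d['camera_from_world']); c=T[:3,:3]@np.array(p)+T[:3,3]
    x,y=c[0]/-c[2],-c[1]/-c[2]; s=1+d['k1']*(x*x+y*y)
    return d['cx']+d['fx']*x*s, d['cy']+d['fy']*y*s
E
python3 - <<'E'
from h import *
a=cap('top','top0');b=cap('side','side0');cap('wrist','w0')
im=np.vstack([a['image'],b['image']])[...,::-1]
cv2.imwrite('pics/ts.png',cv2.resize(np.hstack([a['image'],b['image']])[...,::-1],(800,300)))
s=monitor.get_state();print(s['tool_pos'],s['tool_rot'],s['contact_force'],s['grip_width'],manip.nose_length)
for d in (a,b): print(ray(d,280,210),d['fx'],d['k1'])
E
```

```text
[0.27187579 0.61739482 0.25554914] [[-9.15208905e-01  4.02979477e-01 -4.47868431e-04]
 [ 4.02979713e-01  9.15208022e-01 -1.27555070e-03]
 [-1.04127972e-04 -1.34787725e-03 -9.99999086e-01]] [ 0.05301813 -1.03111821  0.07188969] 0.08547065724260738 0.025
(array([ 0.40310166, -0.01262719,  1.32708813]), array([ 0.05335455,  0.01137517, -0.99852791])) 442.5701466172265 -0.144246124049824
(array([ 0.29558991, -1.04685591,  0.66999278]), array([ 0.14389422,  0.87812253, -0.45639323])) 462.28120037524934 0.053677515115089815
```

View pics/top0.png

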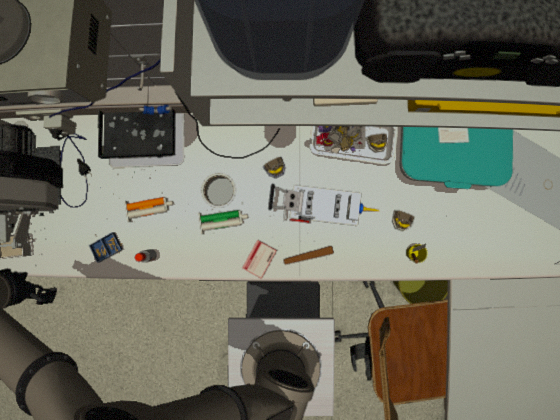

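View pics/side0.png

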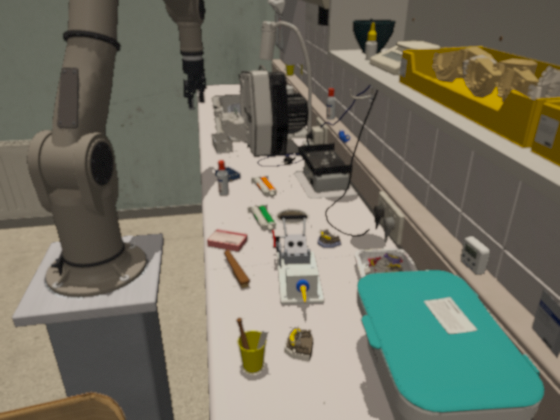

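Top: the green cartridge is at about (222,220) with its spout to the right. The dispenser is at (318,205) with its socket to the right, and the gate at (275,200) leans back to the left. Next, enlarged crops.

Run:
```python
from h import *
a=load('top0')['image'][...,::-1];b=load('side0')['image'][...,::-1]
c1=cv2.resize(a[175:245,190:390],(800,280),interpolation=cv2.INTER_CUBIC)
c2=cv2.resize(b[195:305,240:340],(340,320*110//110),interpolation=cv2.INTER_CUBIC)
c2=cv2.resize(b[195:305,240:385],(422,320),interpolation=cv2.INTER_CUBIC)
o=np.zeros((600,800,3),np.uint8);o[:280]=c1;o[280:600,:422]=c2
cv2.imwrite('pics/c1.png',o)
```

```text
(no output)
```

View pics/c1.png

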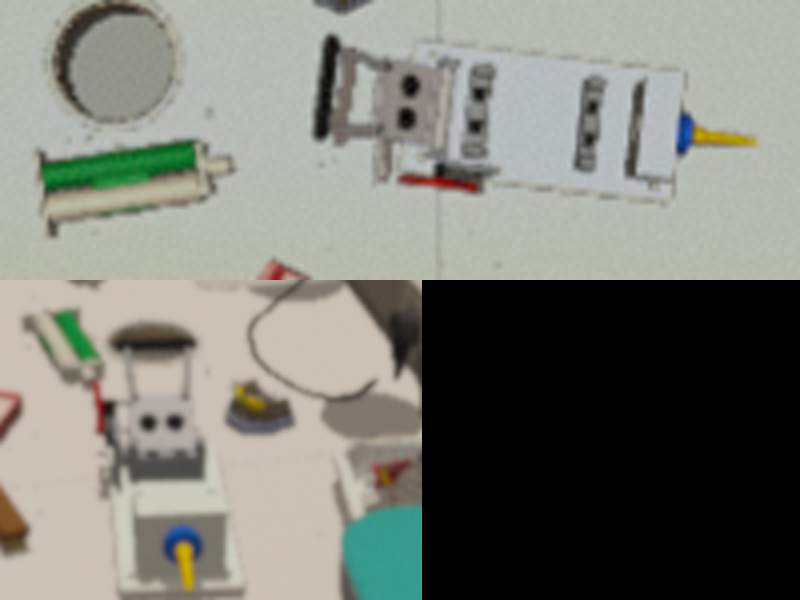

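Run:
```python
from h import *
a=load('top0');b=load('side0')
T=lambda c,r:(190+c/4-.375,175+r/4-.375)
S=lambda c,r:(240+c/2.91-.35,195+(r-280)/2.91-.35)
print('flange',onz(a,*T(42,155),.02),onz(a,*T(53,233),.02),'tip',onz(a,*T(232,164),.012),'front',onz(a,*T(198,145),.02),onz(a,*T(208,193),.02))
c=[onz(a,*T(*p),.014) for p in((687,70),(670,202))];print('base',*c, np.linalg.norm(c[0]-c[1]))
print(onz(a,*T(415,42),.014),onz(a,*T(398,170),.014))
print('handle',tri((a,*T(331,38)),(b,*S(195,344))),tri((a,*T(321,137)),(b,*S(112,344))))
print('tip tri',tri((a,*T(232,164)),(b,*S(97,374))))
print('block top far edge',[onz(a,*T(*p),.074) for p in((640,80),(630,175))])
```

```text
flange [0.46249864 0.23992077 0.02      ] [0.40458335 0.23104468 0.02      ] tip [0.45644452 0.09873909 0.012     ] front [0.47015494 0.12340005 0.02      ] [0.43461661 0.11573275 0.02      ]
base [ 0.52711125 -0.24076813  0.014     ] [ 0.42853017 -0.22719387  0.014     ] 0.09951125863066825
[ 0.54759967 -0.03739051  0.014     ] [ 0.45212489 -0.02480189  0.014     ]
handle [0.54280879 0.02304573 0.08734375] [0.4696205  0.03014871 0.09070579]
tip tri [0.45918463 0.09743323 0.02268511]
block top far edge [array([ 0.51419378, -0.19655199,  0.074     ]), array([ 0.44652493, -0.1889351 ,  0.074     ])]
```

```bash
python3 -m jog '[-0.037,-0.037,0.005,0,-0.037,-0.037,0.005,0,-0.037,-0.037,0.005,0,-0.037,-0.037,0.005,0,-0.037,-0.037,0.005,0,-0.037,-0.037,0.005,0,-0.037,-0.037,0.005,0,-0.037,-0.037,0.005,0,-0.037,-0.035,0.005,0]' && python3 -m jog '[0,0,0,0.165,0,0,0,0.165,0,0,0,0.165,0,0,0,0.165,0,0,0,0.165,0,0,0,0.165,0,0,0,0,0,0,0,0]'
python3 - <<'E'
from h import *
cap('wrist','w1')
s=monitor.get_state();print(s['t'],s['tool_pos'],s['tool_rot'],s['joints'])
E
```

```text
t: 1.27
tool_pos: [0.4437, 0.1789, 0.2112]
tool_rot: [[-0.915, 0.403, 0.0], [0.403, 0.915, 0.0], [-0.0, 0.0, -1.0]]
contact_force: [0.4, -0.2, -1.1]
grip_width: 0.0851
grip_force: 0.0
t: 2.28
tool_pos: [0.4433, 0.1807, 0.2112]
tool_rot: [[-0.168, 0.986, -0.0], [0.986, 0.168, -0.0], [-0.0, -0.0, -1.0]]
contact_force: [0.3, -0.1, -0.1]
grip_width: 0.0854
grip_force: 0.0
2.325 [0.44333959 0.18065557 0.21128743] [[-1.67808030e-01  9.85819690e-01 -5.71254765e-05]
 [ 9.85819691e-01  1.67808032e-01  2.46147681e-05]
 [ 3.38518368e-05 -5.21848639e-05 -9.99999998e-01]] [-0.81635373  0.21080047  0.34303599  2.07787562 -0.09250591  0.86702158
 -0.25177844]
```

View pics/w1.png

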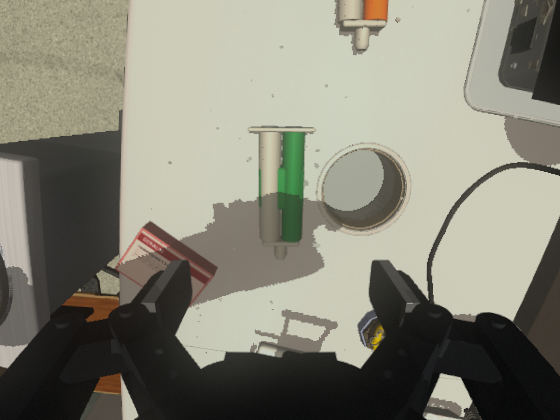

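The wrist view shows the flange ends at (248,130) and (315,130), the spout tip at (281,258), and the cartridge aligned with the tool.

Run:
```python
from h import *
a=load('top0');w=load('w1')
T=lambda c,r:(190+c/4-.375,175+r/4-.375)
f1=onz(w,248.5,130,.022);f2=onz(w,314.5,130,.022);t=onz(w,281,258,.012)
f=(f1+f2)/2;print(f1,f2,t,np.linalg.norm(f1-f2),np.linalg.norm((t-f)[:2]))
d=(t-f)[:2];d/=np.linalg.norm(d);n=(f1-f2)[:2];print('yaw',np.arctan2(d[1],d[0]),np.arctan2(n[1],n[0])+ (np.pi/2 if 0 else 0))
m=t[:2]-.082*d;print('mid',m)
print('tri',tri((a,*T(232,164)),(w,281,258)),tri((a,*T(42,155)),(w,314.5,130)),tri((a,*T(53,233)),(w,248.5,130)))
s=monitor.get_state();R=s['tool_rot'];print('tool shift',R.T@(np.array([*m,.018])-s['tool_pos']))
```

```text
[0.40281859 0.23403159 0.022     ] [0.46603027 0.24481793 0.022     ] [0.45786577 0.09991773 0.012     ] 0.0641253597232113 0.14146274658228714
yaw -1.4043216640323168 -2.9725819771076436
mid [0.44427782 0.18078408]
tri [0.4572736  0.09896169 0.01011292] [0.46557247 0.24361569 0.00504955] [0.40327458 0.23295708 0.0124571 ]
tool shift [-3.72964991e-05  9.56569971e-04  1.93287381e-01]
```

```bash
python3 -m jog '[-0.004,0.001,0.045,0,-0.004,0,0.045,0,0,0,0.045,0,0,0,0.03,0,0,0,0.013,0,0,0,0.005,0,0,0,0,0]' && python3 -m jog '[0,0,0,0,0,0,0,0,0,0,0,0,0,0,0,0,0,0,0,0,0,0,0,0]' 0.03 60
```

```text
t: 3.2
tool_pos: [0.4462, 0.1731, 0.0289]
tool_rot: [[-0.165, 0.986, 0.001], [0.986, 0.165, 0.001], [0.0, 0.001, -1.0]]
contact_force: [0.0, -0.1, 0.7]
grip_width: 0.0851
grip_force: 0.0
t: 3.95
tool_pos: [0.4462, 0.1732, 0.0293]
tool_rot: [[-0.165, 0.986, 0.001], [0.986, 0.165, 0.001], [0.001, 0.001, -1.0]]
contact_force: [-1.7, -0.8, 8.9]
grip_width: 0.0456
grip_force: 60.9
```

```bash
python3 -m jog '[0,0,-0.03,0,0,0,-0.06,0,0,0,-0.06,0,0,0,0,0.144,0,0,0,0.144,0,0,0,0]' && python3 -m jog '[-0.052,0.0105,-0.009,0,-0.052,0.0105,-0.009,0,-0.052,0.0105,-0.009,0,-0.052,0.0105,-0.009,0,-0.052,0.0105,-0.009,0,-0.052,0.0105,-0.009,0,-0.052,0.0105,-0.009,0,-0.052,0.0105,-0.009,0,0,0,0,0,0,0,0,0]'
python3 - <<'E'
from h import *
cap('wrist','w2')
s=monitor.get_state();print(s['t'],s['tool_pos'],s['joints'])
E
```

```text
t: 4.7
tool_pos: [0.4454, 0.1729, 0.1784]
tool_rot: [[0.12, 0.993, -0.0], [0.993, -0.12, 0.0], [0.0, -0.0, -1.0]]
contact_force: [-0.6, -0.7, -1.1]
grip_width: 0.0454
grip_force: 63.0
t: 5.95
tool_pos: [0.478, -0.2497, 0.2497]
tool_rot: [[0.12, 0.993, -0.001], [0.993, -0.12, 0.001], [0.001, -0.001, -1.0]]
contact_force: [-0.5, -0.2, -1.2]
grip_width: 0.0455
grip_force: 63.0
6.0 [ 0.47823665 -0.24893966  0.24962868] [-0.17141936  0.30040135  0.65864262  1.92082828 -0.21842166  0.99319305
  0.46679677]
```

View pics/w2.png

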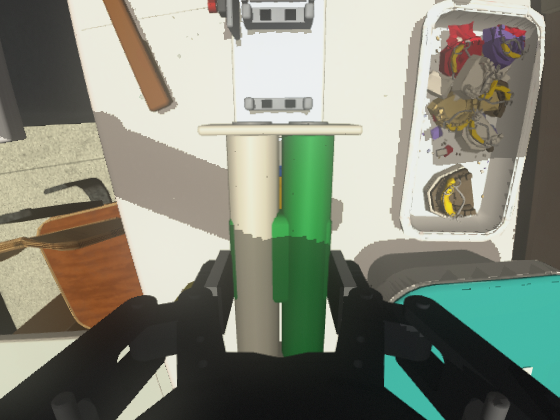

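The held cartridge's flange ends are at (198,130) and (362,130). The front saddle is at rows 97-110, cols 245-312, and the rear saddle at rows 3-20. I need an enlarged crop.

Run:
```python
from h import *
b=load('w2')['image'][...,::-1]
cv2.imwrite('pics/c2.png',cv2.resize(b[0:140,190:370],(720,560),interpolation=cv2.INTER_CUBIC))
```

```text
(no output)
```

View pics/c2.png

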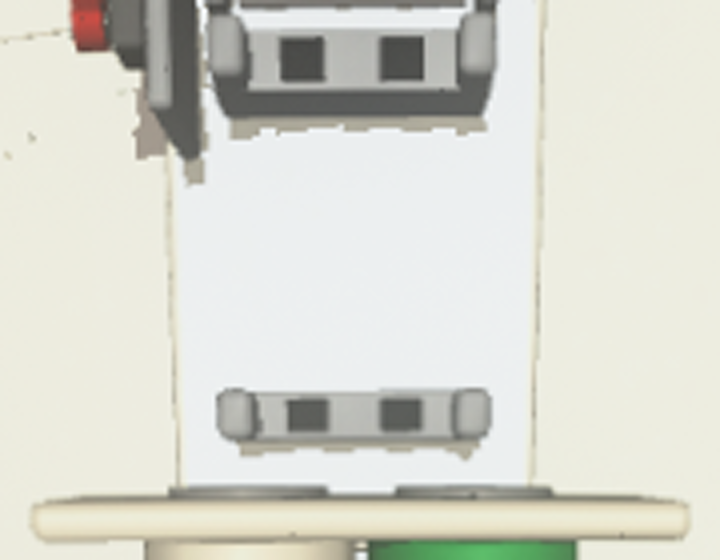

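Run:
```python
from h import *
a=load('top0');w=load('w2')
T=lambda c,r:(190+c/4-.375,175+r/4-.375)
W=lambda c,r:(190+c/4-.375,r/4-.375)
s=monitor.get_state();R=np.array(s['tool_rot']);p=np.array(s['tool_pos'])
print('cam in tool',R.T@(ray(w,280,210)[0]-p),R.T@ray(w,280,210)[1])
print('tri front',tri((a,*T(590.5,123)),(w,*W(354.5,414))),'rear',tri((a,*T(479,112)),(w,*W(352.5,43))))
F=onz(w,*W(354.5,414),.052);B=onz(w,*W(352.5,43),.052)
x=(F-B)[:2];print('F,B',F,B,np.linalg.norm(x));yaw=np.arctan2(x[1],x[0]);x/=np.linalg.norm(x)
y=np.array([-x[1],x[0]]);O=((F[:2]-.04*x)+(B[:2]+.043*x))/2
print('yaw',yaw,'O',O,'F width',np.linalg.norm(onz(w,*W(218,414),.052)-onz(w,*W(491,414),.052)))
ff=onz(w,*W(491,414),.052)-onz(w,*W(218,414),.052);print('yaw from saddle width',np.arctan2(ff[1],ff[0])-np.pi/2)
c=O-.014*x;print('cradle',c,'base edges y:',[ (onz(w,*W(cc,250),.014)[:2]-O)@y for cc in(172,540)],'handle tri x',(np.array([.5062,.0266])-O)@x)
# held flange
zt=p[2]-.0173+.0115
l=R.T@(onz(w,*W(32,518),zt)-p);r=R.T@(onz(w,*W(690,518),zt)-p);print('flange ends in tool',l,r)
for row in(497,503,540):print(row,R.T@(onz(w,*W(360,row),zt)-p))
print('band',[R.T@(onz(w,u,260,p[2]-.0173)-p) for u in(231,331)])
```

```text
cam in tool [ 0.07255168 -0.00013392 -0.11704798] [-2.97699332e-01 -6.71334728e-04  9.54700279e-01]
tri front [ 0.48585376 -0.16494773  0.03970627] rear [ 0.49428897 -0.08283351  0.05020894]
F,B [ 0.48608661 -0.16531812  0.052     ] [ 0.49570575 -0.08316476  0.052     ] 0.08271459147841018
yaw -1.6873531917039872 O [ 0.49072174 -0.12573126] F width 0.06674591718894848
yaw from saddle width -1.6919679476741674
cradle [ 0.49234985 -0.11182625] base edges y: [np.float64(-0.04863585076837562), np.float64(0.04935897439239507)] handle tri x -0.15309769869036505
flange ends in tool [ 0.06740751 -0.03240953  0.00590811] [0.06730926 0.03195223 0.00582092]
497 [ 0.06920199 -0.00030957  0.00586638]
503 [ 0.06863419 -0.00031065  0.00586584]
540 [ 0.06510466 -0.00031741  0.00586249]
band [array([ 0.00535829, -0.02395896,  0.01733755]), array([0.00531281, 0.02437851, 0.0172721 ])]
```

```bash
python3 -m jog '[0.044,-0.001,0,0,0.044,-0.001,0,0,0.0435,-0.0005,0,0,0,0,0.05,0,0,0,0.05,0,0,0,0.04,0,0,0,0.005,0,0,0,0,0,0,0,0,0]'
python3 - <<'E'
from h import *
b=cap('wrist','w3')['image'][...,::-1]
s=monitor.get_state();print(s['t'],s['tool_pos'],s['joints'])
cv2.imwrite('pics/c3.png',cv2.resize(b[60:330,120:440],(800,600),interpolation=cv2.INTER_CUBIC)[:600])
E
```

```text
t: 7.12
tool_pos: [0.4932, -0.1193, 0.1069]
tool_rot: [[0.121, 0.993, 0.003], [0.993, -0.121, 0.0], [0.0, 0.003, -1.0]]
contact_force: [0.2, 0.5, -0.9]
grip_width: 0.0453
grip_force: 62.9
7.175 [ 0.49313486 -0.11931878  0.10687459] [-0.29502611  0.45378583  0.5121953   2.10593503 -0.35818624  0.66213637
  0.33784468]
```

View pics/w3.png

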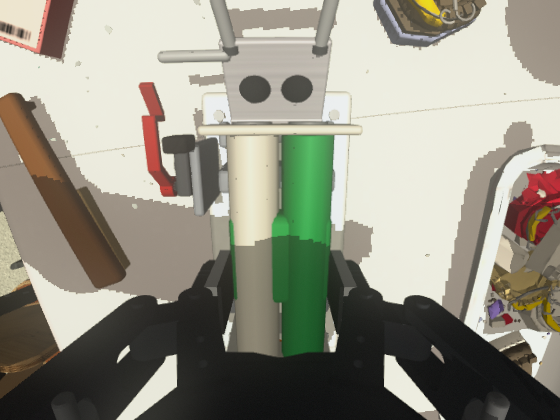

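The rear saddle's wings show beside the cartridge at about (221,180) and (335,180), and the base's rear corners at (203,95) and (351,95). I'll work out the lateral offset.

Run:
```python
from h import *
w=load('w3');s=monitor.get_state();R=np.array(s['tool_rot']);p=np.array(s['tool_pos'])
g=w['image'].astype(int)
for r in(176,182,188,210): print(r,[tuple(g[r,c]) for c in range(206,234,2)],'|',[tuple(g[r,c]) for c in range(326,356,2)])
for (u,v,z) in((203,95,.014),(351,95,.014),(221,180,.052),(335,180,.052),(204,130,.095),(361,130,.095)): print(u,v,R.T@(onz(w,u,v,z)-p))
x=np.array([-.1175,-.9931]);y=np.array([.9931,-.1175]);O=np.array([.4907,-.1257])
print((p[:2]-O)@x,(p[:2]-O)@y)
```

```text
176 [(np.int64(79), np.int64(78), np.int64(72)), (np.int64(79), np.int64(78), np.int64(72)), (np.int64(80), np.int64(78), np.int64(73)), (np.int64(80), np.int64(78), np.int64(72)), (np.int64(81), np.int64(80), np.int64(75)), (np.int64(81), np.int64(79), np.int64(74)), (np.int64(100), np.int64(99), np.int64(94)), (np.int64(157), np.int64(156), np.int64(151)), (np.int64(171), np.int64(170), np.int64(164)), (np.int64(174), np.int64(174), np.int64(168)), (np.int64(176), np.int64(177), np.int64(170)), (np.int64(138), np.int64(133), np.int64(116)), (np.int64(175), np.int64(166), np.int64(144)), (np.int64(188), np.int64(180), np.int64(155))] | [(np.int64(71), np.int64(145), np.int64(81)), (np.int64(72), np.int64(138), np.int64(80)), (np.int64(72), np.int64(132), np.int64(78)), (np.int64(107), np.int64(129), np.int64(107)), (np.int64(136), np.int64(140), np.int64(134)), (np.int64(235), np.int64(238), np.int64(238)), (np.int64(234), np.int64(238), np.int64(238)), (np.int64(235), np.int64(238), np.int64(238)), (np.int64(235), np.int64(239), np.int64(239)), (np.int64(235), np.int64(239), np.int
[... 3905 characters left out ...]
np.int64(238)), (np.int64(234), np.int64(238), np.int64(238)), (np.int64(235), np.int64(238), np.int64(232)), (np.int64(229), np.int64(225), np.int64(206)), (np.int64(224), np.int64(225), np.int64(208)), (np.int64(235), np.int64(236), np.int64(223)), (np.int64(235), np.int64(236), np.int64(222)), (np.int64(235), np.int64(236), np.int64(222)), (np.int64(236), np.int64(236), np.int64(222))]
203 95 [ 0.08631246 -0.0501813   0.09277201]
351 95 [0.08624971 0.04605298 0.09306166]
221 180 [ 0.03778274 -0.0337761   0.0547942 ]
335 180 [0.03771793 0.03124926 0.05498991]
204 130 [ 0.067614   -0.03127897  0.01181812]
361 130 [0.06760249 0.03317603 0.01201214]
-0.006623281692856998 0.0016682629034420712
```

```bash
python3 -m jog '[0.001,-0.0018,0,0,0,0,0.012,0,0,0,0.01,0,0,0,0.008,0,0,0,0.005,0,0,0,0,0]'; python3 -m jog '[0,0,0.002,0,0,0,0,0]'
```

```text
t: 7.92
tool_pos: [0.4904, -0.1183, 0.0699]
tool_rot: [[0.122, 0.993, -0.0], [0.993, -0.122, -0.0], [-0.0, -0.0, -1.0]]
contact_force: [2.2, -0.1, -1.5]
grip_width: 0.0457
grip_force: 63.0
t: 8.18
tool_pos: [0.4904, -0.1182, 0.0684]
tool_rot: [[0.122, 0.993, 0.0], [0.993, -0.122, -0.0], [0.0, 0.0, -1.0]]
contact_force: [2.5, -0.2, -1.4]
grip_width: 0.0453
grip_force: 63.0
```

```bash
python3 -m jog '[0,0.001,0,0,0,0,0.0012,0,0,0,0,0]'; python3 -m jog '[0,0,0.001,0,0,0,0,0]'
```

```text
t: 8.55
tool_pos: [0.4914, -0.1183, 0.0678]
tool_rot: [[0.122, 0.993, 0.0], [0.993, -0.122, 0.001], [0.001, 0.0, -1.0]]
contact_force: [-3.0, 0.8, 7.3]
grip_width: 0.0454
grip_force: 64.2
t: 8.8
tool_pos: [0.4914, -0.1183, 0.0677]
tool_rot: [[0.122, 0.993, 0.0], [0.993, -0.122, 0.002], [0.002, 0.0, -1.0]]
contact_force: [-5.2, 2.6, 21.0]
grip_width: 0.0455
grip_force: 65.8
```

```bash
python3 -m jog '[0,-0.0005,-0.0015,0,0,0,0,0]' && python3 -m jog '[0,0,0,0,0,0,0,0,0,0,0,0,0,0,0,0]' 0.06 && python3 -m jog '[0,0,-0.01,0,0,0,-0.03,0,0,0,-0.05,0,0,0,-0.06,0,0,0,0,0]'
python3 - <<'E'
from h import *
cap('wrist','w4')
s=monitor.get_state();print(s['t'],s['tool_pos'],s['joints'])
E
```

```text
t: 9.05
tool_pos: [0.4908, -0.1182, 0.0678]
tool_rot: [[0.122, 0.993, 0.0], [0.993, -0.122, 0.0], [0.0, 0.0, -1.0]]
contact_force: [-1.0, 0.0, 5.2]
grip_width: 0.0453
grip_force: 63.8
t: 9.55
tool_pos: [0.4908, -0.1182, 0.0675]
tool_rot: [[0.122, 0.993, -0.0], [0.993, -0.122, -0.0], [-0.0, -0.0, -1.0]]
contact_force: [0.6, -0.3, -0.2]
grip_width: 0.0603
grip_force: 0.0
t: 10.18
tool_pos: [0.4935, -0.1191, 0.2224]
tool_rot: [[0.122, 0.992, 0.009], [0.993, -0.122, 0.0], [0.002, 0.009, -1.0]]
contact_force: [0.5, 0.9, -0.0]
grip_width: 0.0601
grip_force: 0.0
10.225 [ 0.49199911 -0.11838684  0.2200004 ] [-0.41717035  0.27062965  0.63360922  2.02734961 -0.20572469  0.89984888
  0.20515082]
```

View pics/w4.png

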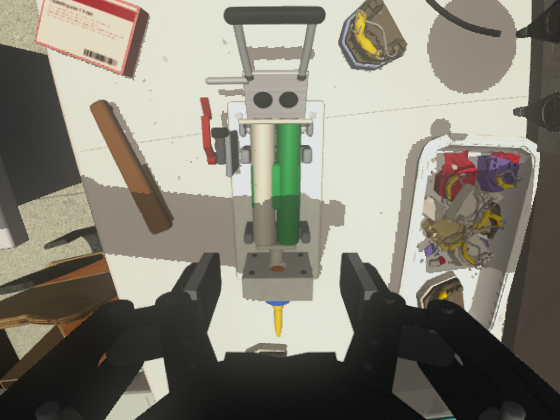

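The cartridge lies in the cradle, with its spout just short of the block. The handle is at (225–325, 15). I'll compute the gate angle and make a force guard script that only looks.

```bash
cat > chk.py <<'E'
# looks only: prints push force (along dispenser x, resisting) and x,z in dispenser frame; exit 1 if over limit or below a floor
import sys,numpy as np
from bench import monitor
s=monitor.get_state();f=np.array(s['contact_force']);p=np.array(s['tool_pos'])[:2]-[.4907,-.1257]
x=np.array([-.1175,-.9931]);F=-f[:2]@x
print('CHK t%.2f x%.1f y%.1f z%.1f push%.1f fz%.1f'%(s['t'],p@x*1e3,(p@np.array([.9931,-.1175]))*1e3,s['tool_pos'][2]*1e3,F,f[2]))
lo,hi=float(sys.argv[1]),float(sys.argv[2]); sys.exit(not lo<=F<=hi)
E
python3 - <<'E'
from h import *
w=load('w4');b=load('side0');O=np.array([.4907,-.1257]);x=np.array([-.1175,-.9931]);y=np.array([.9931,-.1175])
S=lambda c,r:(240+c/2.91-.35,195+(r-280)/2.91-.35)
m=tri((w,275,15.5),(b,*S(153.5,344)));print(m,(m[:2]-O)@x,(m[:2]-O)@y)
for th in(.7,.75,.8,.85,.9,.95):
  q=O+x*(-.068-.11*np.sin(th)); print(th,proj(w,[*q,.016+.11*np.cos(th)]))
for u,v,z,n in((277,254,.05,'spout root'),(278,268,.05,'hole'),(240,122,.061,'flange')):
  q=onz(w,u,v,z);print(n,(q[:2]-O)@x,(q[:2]-O)@y)
E
python3 -m jog '[0.046,0,0,0,0.046,0,0,0,0.046,-0.001,0,0,0.045,0,0,0,0,0,0,0,0,0,0,0]' 0 20
```

```text
[0.50671016 0.02532942 0.08947823] -0.15186850799505672 -0.0018462656775077024
0.7 (np.float64(274.98830496095746), np.float64(30.387793413215036))
0.75 (np.float64(274.9745153174226), np.float64(25.567242205756514))
0.8 (np.float64(274.9653560754195), np.float64(21.229254305794996))
0.85 (np.float64(274.9606490614658), np.float64(17.37743019647101))
0.9 (np.float64(274.96019070560936), np.float64(14.010794135268242))
0.95 (np.float64(274.96375842577953), np.float64(11.124297245587485))
spout root 0.05711565559557729 -0.00013629459093500787
hole 0.07323211545703709 0.0007783393746349718
flange -0.07486042162572998 -0.03153791740259814
t: 10.98
tool_pos: [0.5112, 0.0628, 0.2167]
tool_rot: [[0.122, 0.993, -0.002], [0.993, -0.122, -0.001], [-0.001, -0.002, -1.0]]
contact_force: [-0.7, -0.3, 0.8]
grip_width: 0.0001
grip_force: 0.0
```

```bash
python3 -m jog '[0,0.0015,0.05,0,0,0,0.05,0,0,0,0.017,0,0,0,0,0]' && python3 chk.py -3 5 && python3 -m jog '[-0.009,0,0,0,-0.009,0,0,0,0,0,0,0]' && python3 chk.py -3 6 && python3 -m jog '[-0.005,0,-0.0045,0,-0.005,0,-0.0045,0,0,0,0,0]' && python3 chk.py -3 8 && python3 -m jog '[-0.005,0,-0.0045,0,-0.005,0,-0.0045,0,0,0,0,0]' && python3 chk.py -3 8 && python3 -m jog '[-0.005,0,-0.004,0,-0.004,0,-0.003,0,0,0,0,0]'  | grep xx; python3 chk.py -3 8
```

```text
t: 11.48
tool_pos: [0.5131, 0.0621, 0.1002]
tool_rot: [[0.124, 0.992, -0.002], [0.992, -0.124, -0.001], [-0.001, -0.002, -1.0]]
contact_force: [-0.4, 0.2, 0.1]
grip_width: -0.0001
grip_force: 0.0
CHK t11.47 x-189.1 y0.2 z100.2 push0.2 fz0.1
t: 11.85
tool_pos: [0.5119, 0.0445, 0.1017]
tool_rot: [[0.123, 0.992, 0.002], [0.992, -0.123, 0.0], [0.001, 0.002, -1.0]]
contact_force: [0.2, -0.4, -0.6]
grip_width: 0.0002
grip_force: 0.0
CHK t11.85 x-171.5 y1.1 z101.7 push-0.4 fz-0.6
t: 12.22
tool_pos: [0.5107, 0.0357, 0.1103]
tool_rot: [[0.122, 0.993, 0.001], [0.993, -0.122, 0.001], [0.001, 0.001, -1.0]]
contact_force: [0.0, 3.3, 1.0]
grip_width: 0.0002
grip_force: 1.4
CHK t12.22 x-162.6 y0.9 z110.3 push3.2 fz1.0
t: 12.6
tool_pos: [0.5088, 0.0245, 0.1189]
tool_rot: [[0.123, 0.992, 0.0], [0.992, -0.123, -0.001], [-0.001, 0.0, -1.0]]
contact_force: [-0.1, -0.6, -0.2]
grip_width: -0.0002
grip_force: 0.0
CHK t12.60 x-151.3 y0.3 z118.9 push-0.7 fz-0.2
CHK t12.97 x-142.6 y0.2 z125.7 push0.1 fz-0.2
```

Run:
```python
from h import *
a=cap('wrist','w5')['image'][...,::-1];b=cap('side','s5')['image'][...,::-1]
o=np.hstack([cv2.resize(a,(440,330)),cv2.resize(b[170:310,230:345],(271*1,330),interpolation=cv2.INTER_CUBIC)])
cv2.imwrite('pics/v5.png',o)
```

```text
(no output)
```

View pics/v5.png

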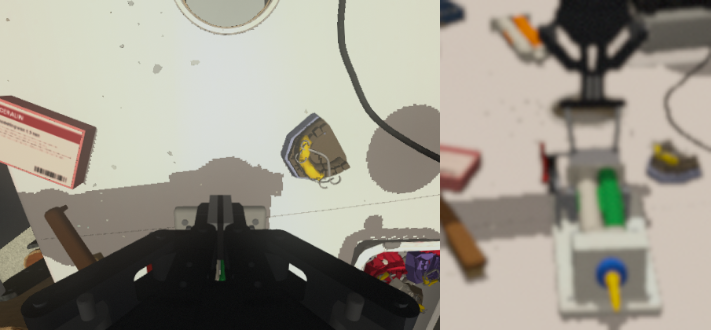

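Side crop: the bar is at (590,102), in front of the fingers, whose tips come down just to bar height. I'll compute the angle.

Run:
```python
from h import *
b=load('s5');O=np.array([.4907,-.1257]);x=np.array([-.1175,-.9931])
print(230+150*115/271,170+102*140/330)
for th in(.4,.5,.55,.6,.7,.8):
  q=O+x*(-.068-.11*np.sin(th)); print(th,1e3*(-.068-.11*np.sin(th)),1e3*(.016+.11*np.cos(th)),proj(b,[*q,.016+.11*np.cos(th)]))
```

```text
293.6531365313653 213.27272727272728
0.4 -110.83601765395157 117.31670934031736 (np.float64(295.06500519159465), np.float64(214.5643718491795))
0.5 -120.73680924646234 112.53408180794099 (np.float64(294.7559765890518), np.float64(214.42399198409274))
0.55 -125.49559518237253 109.77769742654563 (np.float64(294.6078954854514), np.float64(214.5129562535517))
0.6 -130.11067207345388 106.78691764006462 (np.float64(294.464514500591), np.float64(214.70589454795248))
0.7 -138.863945596146 100.13264060129373 (np.float64(294.192968231578), np.float64(215.39601778319286))
0.8 -146.9091699989475 92.6377380281882 (np.float64(293.9433740815081), np.float64(216.47713356610612))
```

```bash
J='python3 -m jog'; python3 -m jog '[0.001,0,0.003,0,0,0,0.003,0,0,0,0,0]' >/dev/null; python3 chk.py -3 8 && python3 -m jog '[-0.003,0,-0.001,0,-0.003,0,-0.001,0,0,0,0,0]' >/dev/null && python3 chk.py -3 10 && python3 -m jog '[-0.003,0,-0.001,0,0,0,0,0]' >/dev/null && python3 chk.py -3 10 && python3 -m jog '[-0.003,0,-0.001,0,0,0,0,0]' >/dev/null && python3 chk.py -3 10 && python3 -m jog '[-0.003,0,-0.001,0,0,0,0,0]' >/dev/null && python3 chk.py -3 10 && python3 -m jog '[-0.003,0,-0.001,0,0,0,0,0]' >/dev/null && python3 chk.py -3 10 && python3 -m jog '[-0.003,0,-0.001,0,0,0,0,0]' >/dev/null && python3 chk.py -3 10 && python3 -m jog '[-0.003,0,-0.001,0,0,0,0,0]' >/dev/null && python3 chk.py -3 10
```

```text
CHK t13.45 x-144.4 y-0.0 z119.2 push0.1 fz-0.2
CHK t13.82 x-138.3 y0.5 z121.9 push0.2 fz1.6
CHK t14.07 x-135.2 y0.4 z122.8 push0.7 fz0.6
CHK t14.32 x-132.1 y0.3 z123.7 push1.0 fz0.7
CHK t14.57 x-129.0 y0.2 z124.7 push0.2 fz0.5
CHK t14.82 x-126.0 y0.2 z125.6 push0.7 fz-0.2
CHK t15.07 x-123.0 y0.2 z126.6 push0.0 fz0.5
CHK t15.32 x-120.1 y0.2 z127.7 push0.5 fz0.8
```

```bash
python3 -m jog '[-0.002,0,-0.0005,0,0,0,0,0]' >/dev/null && python3 chk.py -3 10 && python3 -m jog '[-0.002,0,-0.0005,0,0,0,0,0]' >/dev/null && python3 chk.py -3 10 && python3 -m jog '[-0.002,0,-0.0005,0,0,0,0,0]' >/dev/null && python3 chk.py -3 10 && python3 -m jog '[-0.002,0,-0.0005,0,0,0,0,0]' >/dev/null && python3 chk.py -3 10 && python3 -m jog '[-0.002,0,-0.0005,0,0,0,0,0]' >/dev/null && python3 chk.py -3 10
```

```text
CHK t15.57 x-118.5 y0.2 z128.2 push2.3 fz1.8
CHK t15.82 x-116.4 y0.3 z128.7 push2.7 fz1.0
CHK t16.07 x-114.1 y0.2 z129.1 push2.3 fz1.3
CHK t16.32 x-112.0 y0.2 z129.6 push2.1 fz0.8
CHK t16.57 x-110.4 y0.1 z130.1 push2.7 fz1.1
```

```bash
python3 - <<'E'
from h import *
cap('side','s6');d=cap('top','t6');a=d['image'][...,::-1]
cv2.imwrite('pics/v6.png',np.hstack([cv2.resize(a[170:240,250:380],(520,280),interpolation=cv2.INTER_CUBIC),cv2.resize(load('s6')['image'][170:310,230:345,::-1],(230,280),interpolation=cv2.INTER_CUBIC)]))
E
python3 -m jog '[-0.0015,0,-0.0003,0,0,0,0,0]' >/dev/null && python3 chk.py -3 9 && python3 -m jog '[-0.0015,0,-0.0003,0,0,0,0,0]' >/dev/null && python3 chk.py 1.5 9 && python3 -m jog '[-0.0015,0,-0.0003,0,0,0,0,0]' >/dev/null && python3 chk.py 1.5 9 && python3 -m jog '[-0.0015,0,-0.0003,0,0,0,0,0]' >/dev/null && python3 chk.py 1.5 9 && python3 -m jog '[-0.0015,0,-0.0002,0,0,0,0,0]' >/dev/null && python3 chk.py 1.5 9 && python3 -m jog '[-0.001,0,-0.0002,0,0,0,0,0]' >/dev/null && python3 chk.py 1.5 9
```

```text
CHK t16.93 x-109.1 y0.1 z130.4 push3.0 fz0.2
CHK t17.18 x-107.4 y0.2 z130.8 push3.7 fz2.5
CHK t17.43 x-105.8 y0.2 z131.1 push4.9 fz1.8
CHK t17.68 x-104.2 y0.2 z131.3 push4.6 fz1.7
CHK t17.93 x-102.7 y0.2 z131.5 push4.2 fz1.4
CHK t18.18 x-101.8 y0.1 z131.7 push3.4 fz1.9
```

```bash
python3 -m jog '[-0.001,0,-0.0001,0,0,0,0,0]' >/dev/null && python3 chk.py 1.5 10 && python3 -m jog '[-0.001,0,-0.0001,0,0,0,0,0]' >/dev/null && python3 chk.py 1.5 10 && python3 -m jog '[-0.001,0,-0.0001,0,0,0,0,0]' >/dev/null && python3 chk.py 1.5 10 && python3 -m jog '[-0.001,0,-0.0001,0,0,0,0,0]' >/dev/null && python3 chk.py 1.5 10
```

```text
CHK t18.43 x-100.8 y0.1 z131.8 push3.8 fz1.5
CHK t18.68 x-99.7 y0.1 z131.9 push3.9 fz1.1
CHK t18.93 x-98.7 y0.1 z132.0 push3.7 fz1.4
CHK t19.18 x-97.9 y0.1 z132.1 push4.1 fz1.5
```

Steady at about 4 N (seal spring); continuing.

```bash
python3 -m jog '[-0.001,0,0,0,0,0,0,0]' >/dev/null && python3 chk.py 2.5 11 && python3 -m jog '[-0.001,0,0,0,0,0,0,0]' >/dev/null && python3 chk.py 2.5 11 && python3 -m jog '[-0.001,0,0,0,0,0,0,0]' >/dev/null && python3 chk.py 2.5 11 && python3 -m jog '[-0.001,0,0,0,0,0,0,0]' >/dev/null && python3 chk.py 2.5 11 && python3 -m jog '[-0.001,0,0,0,0,0,0,0]' >/dev/null && python3 chk.py 2.5 11 && python3 -m jog '[-0.001,0,0,0,0,0,0,0]' >/dev/null && python3 chk.py 2.5 11
```

```text
CHK t19.43 x-96.9 y0.1 z132.1 push4.1 fz0.9
CHK t19.68 x-96.2 y0.1 z132.1 push4.9 fz2.7
CHK t19.93 x-95.9 y0.1 z132.2 push7.3 fz3.3
CHK t20.18 x-95.6 y0.1 z132.2 push8.6 fz3.1
CHK t20.43 x-95.3 y0.1 z132.2 push10.4 fz3.9
CHK t20.68 x-95.0 y0.1 z132.3 push13.0 fz4.5
```

The force climbed steeply to 13 N, so this is the rubber stop. The easing near x=-102 was probably the click. I'll back off and check whether the gate follows.

```bash
python3 -m jog '[0.004,0,0,0,0,0,0,0]' >/dev/null; python3 chk.py 1 20; python3 -m jog '[0.002,0,0,0,0,0,0,0]' >/dev/null; python3 chk.py 1 20;  python3 -m jog '[0.002,0,0,0,0,0,0,0]' >/dev/null; python3 chk.py 1 20;  python3 -m jog '[0.002,0,0,0,0,0,0,0]' >/dev/null; python3 chk.py 1 20; python3 -m jog '[0.002,0,0,0,0,0,0,0]' >/dev/null; python3 chk.py 1 20
```

```text
CHK t20.93 x-96.3 y0.0 z132.1 push6.1 fz3.1
CHK t21.18 x-97.4 y0.0 z132.0 push2.5 fz0.5
CHK t21.43 x-99.5 y-0.2 z131.9 push0.7 fz-0.0
CHK t21.68 x-101.8 y0.0 z132.0 push0.2 fz-0.5
CHK t21.93 x-104.1 y0.1 z132.1 push-0.4 fz-0.7
```

The push force vanished at once, so the gate is held by the catch. I'll withdraw and confirm by eye.

```bash
python3 -m jog '[0.02,0,0,0,0.03,0,0,0,0,0,-0.05,0,0,0,-0.06,0,-0.03,0,0,0,-0.05,0,0,0,-0.05,0,0,0,-0.05,0,0,0,0,0,0,0,0,0,0,0]'
python3 - <<'E'
from h import *
a=cap('wrist','w7')['image'][...,::-1];t=cap('top','t7')['image'][...,::-1];s=cap('side','s7')['image'][...,::-1]
z=lambda i,w,h:cv2.resize(i,(w,h),interpolation=cv2.INTER_CUBIC)
o=np.vstack([np.hstack([z(a,480,360),z(s[170:310,230:345],296,360)]),np.hstack([z(t[170:240,190:390],686,240),np.zeros((240,90,3),np.uint8)])])
cv2.imwrite('pics/v7.png',o)
w=load('w7');O=np.array([.4907,-.1257]);x=np.array([-.1175,-.9931])
for th in(-.1,0,.1,.15,.2,.3,.4):
  q=O+x*(-.068-.11*np.sin(th)); print(th,np.round(np.array(proj(w,[*q,.016+.11*np.cos(th)]))*480/560))
E
```

```text
t: 23.18
tool_pos: [0.4872, -0.1511, 0.242]
tool_rot: [[0.122, 0.993, -0.0], [0.993, -0.122, 0.0], [0.0, -0.0, -1.0]]
contact_force: [-0.6, 0.4, -0.4]
grip_width: -0.0001
grip_force: 0.0
-0.1 [240.  87.]
0 [240.  74.]
0.1 [240.  60.]
0.15 [240.  53.]
0.2 [240.  46.]
0.3 [240.  33.]
0.4 [240.  21.]
```

View pics/v7.png

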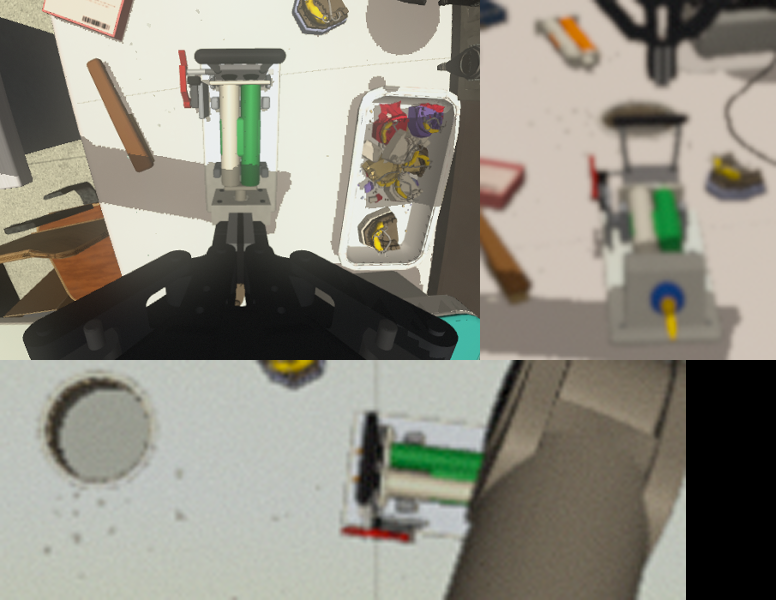

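The handle is at (240,56), which gives a gate angle of about 0.13 rad. The gate is holding by itself, with the spout in the socket and the robot clear.

```bash
python3 -c "
from bench import order; print(order.finish_job())"
```

```text
the job is handed in; nothing more can be done
None
```

The green cartridge is in the cradle, pushed home with its spout in the socket. The gate is latched at about 0.13 rad and stays shut by itself. The push peaked at 13 N because I ran past the click to the rubber stop (15 N is harmless). The job was handed in at about 23 s with the robot clear, and I moved nothing else.

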